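# Slide the locked dish carriage into the reading bay

### The arm

A 6-joint arm with a two-finger parallel gripper is mounted at the origin on a cart in front of the work surface, level with it; the furniture and walls round the work are solid. World frame = base frame: x ahead of the robot, y to its left, z up, the work surface at z = 0. Lengths are in mm, angles in rad, forces in N, time in s.
With the tool pointing down it reaches from about 275 to 750 mm from the base axis. Payload 10.2 kg.
Tool frame: the origin (TCP) lies at the very end of the fingers, on their centre line; the grasp point (between the pads) lies 19 mm behind it (pinch_z is the distance from the TCP to the grasp point, in mm); z points along the fingers, y is the line along which they close (so a half turn about z gives the same grasp; the last joint's range is limited). The gripper opens to 85 mm and grips with 20 to 120 N. Pads are 22 mm wide; open, the fingers measure 114 mm over their backs; the gripper's body (76 mm by 85 mm) begins 54 mm behind the grasp point. The pads swing forward as they close: fully open they stand 13 mm farther back than shut.
Start: joints at [1.116, 0.313, 1.498, -0, 1.331, -0.223], TCP at [120.621, 510.961, 193.294] pointing down, gripper open.
Joint ranges: [-2.94, 2.94], [-0.97, 2.17], [0.19, 2.56], [-1.23, 4.37], [0.02, 3.11], [-2.88, 2.88]. Speed limits (rad/s): [2.39, 2.39, 3.01, 3.14, 3.14, 3.14].

### API

Orientations are given as [roll, pitch, yaw] about the fixed x, y, z axes, in that order (R = Rz(yaw) Ry(pitch) Rx(roll)).
In Python, from cell import move_pose, movel, move_j, gripper_to, sleep, ik, observe, camera, IKError, sign_off, spot_in, regions_of, pinch_z gives the robot as it stands. The module is installed in compiled form; this text tells all that it offers. Calls block until the motion is done:
- move_pose(position, orientation): joint-space move of the TCP to a pose.
- movel(position, rot=None, velocity=150, stop_force=None): straight line of the TCP; rot=None keeps the orientation; velocity is the mean speed in mm/s. With stop_force (N) it stops when the force on the tool has changed by that much, and returns True; else False.
- move_j(angles): joint-space move.
- gripper_to(opening): opening from 0.0 (shut) to 1.0 (fully open); the grip force is fixed at half the most; returns when the fingers have stopped.
- sleep(seconds).
- ik(position, orientation): joint angles nearest the present ones, or None.
- observe(): the state.
- camera(name): name is "scene" or "side" or "wrist"; returns a dict with "image" (420x560x3 uint8, blue, green, red), "fovy" (degrees; the focal length in pixels is half the picture's height over the tangent of half this angle, whatever the lens; pixels are square), "cx", "cy" (the principal point, pixels), "xyz" and "rotation" of the camera in the world. Camera axes: x right, y up, looking along -z (the intrinsics and any distortion apply to the point x, -y, -z); pixel columns grow to the right and rows downward; lengths in mm; the calibration is good to about 2 mm. The wrist camera is an equidistant fisheye: a pixel r from the principal point sees the ray r / f radians off the axis. A picture is of the moment at which its call begins. There is no depth.
A pose or a line that the arm cannot do raises IKError and nothing moves.
- sign_off(): hands the job in; it is judged then, once.
Trained networks look in the newest picture that a camera, given by its name, has taken for a name from the list of things; names that differ only in an ending like _2 or _b are one class to them, and where a whole thing is asked for, a point or a joint stands for the part that bears it (a point fixed in the world has none). Each returns a list of dicts, best first, with "confidence" (0 to 1); they miss things now and then, are a little off and sometimes report something else, mostly with a low value. They report only what shows in the picture. A call takes as long as a camera call. They do not tell look-alikes from the thing itself.
- spot_in(camera, label): "location" ([column, row] in pixels, amid what is visible of it).
- regions_of(camera, label): "mask" (420x560 bool, what is visible of it) and "location" ([column, row] in pixels, amid what is visible of it).
The state is a dict: "t": time; "q": joint angles; "joint_velocities": joint speeds; "joint_efforts": joint torques, N m; "eef_pos": TCP position; "eef_rot": TCP orientation; "contact_force": force on the tool from outside, world axes, zero at the start; "ft_torque": the same for the moment, N m; "gripper_width": opening from 0.0 (shut) to 1.0 (fully open); "grip_force": force on a finger pad.
Only numpy, scipy, OpenCV 4.12 (cv2) and the standard library are available. Lean on these libraries where they do the work, as an engineer would, in place of code of your own. Each camera call takes 0.05 s, during which the arm holds its last target. There are 200 camera calls.

### The job

Press the lock button on the dish carriage down with a fingertip and, keeping it down all the way, slide the carriage into the reading bay up to its end stop; then let the button spring back up so that the carriage is locked there. Only push: leave the dish lying in its nest untouched, and do not disturb the beaker, the lidded dish and the timer beside the stage.

Things in the scene. Friction and masses are not known exactly. Their poses are not given: they have to be found in the camera images.
- stage: Bench-top linear stage, fixed to the bench: grey base plate 320 x 116 mm with two steel rails and, at its +x end, a low white reading bay with a pale translucent roof, open towards the carriage, and a short black lens barrel on the roof. Origin: centre of the underside, on the bench; x points along the rails towards the bay (the way the carriage slides in), z up. The bay spans x = 30 to 155 mm, y = -56 to 56 mm, roof top 73 mm high, barrel top 91 mm high at x = 68 mm.
- carriage (a joint): Slide of the aluminium carriage (deck 140 x 84 mm, top 38 mm above the bench) along the stage's +x, in m: about 0 at the start (outside the bay, locked), 0.120 at the end stop inside the bay. Sliding takes about 2 N. While the button is up the carriage is locked, with 2 mm of play; locking notches follow every 20 mm along the way and one is at the end stop.
- lock_button (a joint): Travel of the lock button in m: 0 up, 0.008 fully down. It is sprung (2 N at the top, 6 N fully down), frees the carriage when more than about 0.0045 down, and springs up when let go, if its tooth is at a notch.
- button_top (a point): Centre of the top face of the lock button, a square black ribbed cap 30 x 30 mm, on the bay-less (-x) end of the carriage, riding with it; the top is 54 mm above the bench when up. Its axes are the stage's. 18 mm further in +x an upright aluminium thumb plate (6 mm thick, 60 mm wide, top 74 mm above the bench) stands on the carriage: a finger that presses the button may push against it. The other three sides are clear.
- nest (a point): Centre of the dish nest on the carriage deck (78 mm ahead of the button's centre), 38 mm above the bench: a ring 6 mm high, 71 mm inside diameter. Its axes are the stage's.
- sample_dish: Open aluminium dish, 64 mm across, 21 mm high, lying loose in the nest; origin at the centre of its underside, on the nest point. To be left lying there.
- beaker: Loose glass beaker, 58 mm across, 70 mm high, beside the stage; origin under its centre. Bystander.
- lidded_dish: Loose aluminium dish with lid, 68 mm across, 24 mm high, beside the stage; origin under its centre. Bystander.
- timer: Loose grey timer, 58 x 58 x 18 mm, beside the stage; origin under its centre. Bystander.
Mind the look-alikes: they are no part of the job. What is shaped like the sample_dish but green or purple is not meant.

How it is judged (in metres and radians):
On the way, in this order (a step that is already met when the one before it is completed fails the run):
1. the lock button is pressed down while the carriage is still at its start (value of joint lock_button above 0.0045 m and value of joint carriage below 0.01 m), for 0.04 s.
2. the carriage reaches its end stop with the button still held down (value of joint carriage above 0.116 m and value of joint lock_button above 0.003 m), for 0.04 s.
At the end, for the whole second after the job is handed in: The carriage is within 4 mm of its end stop (0.120 m) and at rest, the lock button is up again (less than 2 mm down), and the dish lies level in its nest (within 8 mm of the nest's centre) (value of joint carriage above 0.116 m and value of joint lock_button below 0.002 m and velocity of joint carriage between -0.01 and 0.01 m/s and distance between sample_dish and nest below 0.008 m and angle between sample_dish's own z axis and vertical below 0.1 rad); the robot touches nothing.
It fails at once if the button is let up on the way, so that it locks between the start and the end stop (value of joint carriage between 0.012 and 0.108 m and value of joint lock_button below 0.002 m).
It fails at once if the dish is lifted, tipped or knocked out of its nest (distance between sample_dish and nest above 0.012 m or angle between sample_dish's own z axis and vertical above 0.25 rad).
It fails at once if the robot touches the dish (contact force between any of the fingers, the arm and sample_dish above 0.5 N).
It fails at once if the beaker, the lidded dish or the timer is moved more than 20 mm, lifted or tipped (distance of any of beaker, lidded_dish, timer from where it was at the start of the episode above 0.02 m or angle between any of beaker, lidded_dish, timer's own z axis and vertical above 0.4 rad).
It also fails if it takes over 42 s, if anything falls off the work surface, if the arm or the gripper's body presses on something with over 40 N, if the wrist force passes 120 N, or if a joint passes its speed limit or range.

## Working session

There is one attempt and no reset: what is moved stays moved. The work goes in short steps, each a Python script; the robot and the scene stay as the last script left them, time stands still between calls to the robot, and variables do not carry over. Pictures are saved under pics/ and viewed, at most 10 in all, crops included, and the job is handed in when it is done.

```bash
mkdir -p pics; cat > h.py <<'E'
import numpy as np,cv2
from cell import *
def ray(c,px):
    f=210/np.tan(np.radians(c["fovy"])/2); R=np.array(c["rotation"]).reshape(3,3)
    u=(px[0]-c["cx"])/f; v=(px[1]-c["cy"])/f
    return np.array(c["xyz"]),R@np.array([u,-v,-1.])
def at_z(c,px,z):
    o,d=ray(c,px); return o+d*(z-o[2])/d[2]
def proj(c,p):
    f=210/np.tan(np.radians(c["fovy"])/2); R=np.array(c["rotation"]).reshape(3,3)
    q=R.T@(np.array(p)-np.array(c["xyz"])); return [c["cx"]+f*q[0]/-q[2],c["cy"]-f*q[1]/-q[2]]
E
python3 - <<'E'
from h import *
ims=[]
for n in("scene","side"):
    c=camera(n); cv2.imwrite(f"pics/{n}.png",c["image"])
    print(n,c["xyz"],c["fovy"],np.round(c["rotation"],3).tolist())
    for l,z in(("lock_button",54),("button_top",54),("nest",38),("sample_dish",50),("stage",20),("beaker",35),("lidded_dish",12),("timer",9)):
        for r in spot_in(n,l)[:3]: print(l,np.round(r["confidence"],2),np.round(r["location"]),np.round(at_z(c,r["location"],z)))
E
```

```text
scene [ 131.75879453 -435.28041287  627.34495253] 45.67231206628507 [0.884, 0.012, -0.609]Traceback (most recent call last):
  File "<stdin>", line 7, in <module>
  File "h.py", line 8, in at_z
    o,d=ray(c,px); return o+d*(z-o[2])/d[2]
        ~~~^^^^^^
  File "h.py", line 4, in ray
    f=210/np.tan(np.radians(c["fovy"])/2); R=np.array(c["rotation"]).reshape(3,3)
                                             ~~~~~~~~~~~~~~~~~~~~~~~~~~~~~~~^^^^^
ValueError: cannot reshape array of size 3 into shape (3,3)
```

View pics/scene.png

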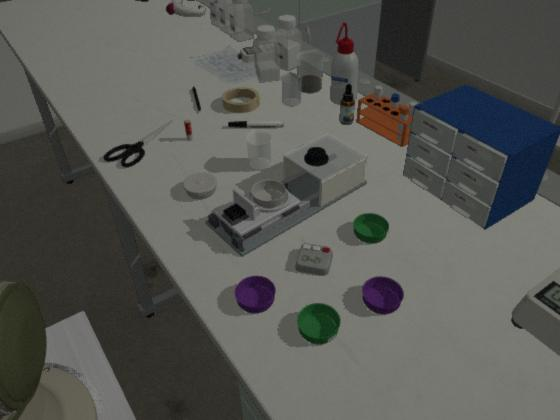

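The scene shows the stage around (290,195), the black button at (235,213), the dish at (270,193), the beaker at (260,150), the lidded dish at (200,185) and the timer at (315,258). The camera rotation is given as rpy, so I'll fix the helper.

```bash
sed -i 's/np.array(c\["rotation"\]).reshape(3,3)/Rotation.from_euler("xyz",c["rotation"]).as_matrix()/; 1a from scipy.spatial.transform import Rotation' h.py
python3 - <<'E'
from h import *
for n in("scene","side"):
    c=camera(n); cv2.imwrite(f"pics/{n}.png",c["image"])
    print(n,c["xyz"],c["fovy"],np.round(c["rotation"],3).tolist())
    for l,z in(("lock_button",54),("button_top",54),("nest",38),("sample_dish",50),("stage",20),("beaker",35),("lidded_dish",12),("timer",9)):
        for r in spot_in(n,l)[:3]: print(l,np.round(r["confidence"],2),np.round(r["location"]),np.round(at_z(c,r["location"],z)))
s=camera("scene")
cv2.imwrite("pics/sc_crop.png",cv2.resize(s["image"][120:260,180:390],None,fx=3.8,fy=3.8,interpolation=2))
E
```

```text
scene [ 131.75879453 -435.28041287  627.34495253] 45.67231206628507 [0.884, 0.012, -0.609]
lock_button 0.61 [234. 207.] [440. 179.  54.]
button_top 0.65 [233. 212.] [431. 168.  54.]
nest 0.58 [248. 212.] [462. 168.  38.]
sample_dish 0.91 [256. 294.] [366. -10.  50.]
sample_dish 0.89 [380. 294.] [ 516. -116.   50.]
sample_dish 0.79 [320. 322.] [ 412. -105.   50.]
stage 0.83 [298. 195.] [579. 174.  20.]
beaker 0.96 [258. 148.] [592. 339.  35.]
lidded_dish 0.79 [198. 183.] [441. 330.  12.]
timer 0.93 [316. 259.] [508.  27.   9.]
side [  87.89293184 -701.93616597  528.55971777] 45.89901553074513 [1.095, 0.004, -0.466]
lock_button 0.64 [241. 206.] [429. 151.  54.]
button_top 0.72 [242. 202.] [440. 169.  54.]
nest 0.78 [252. 207.] [461. 167.  38.]
sample_dish 0.95 [356. 227.] [597. -23.  50.]
sample_dish 0.91 [291. 281.] [ 401. -123.   50.]
sample_dish 0.74 [275. 196.] [518. 172.  50.]
stage 0.72 [301. 198.] [592. 186.  20.]
beaker 0.92 [272. 170.] [589. 332.  35.]
lidded_dish 0.87 [220. 191.] [446. 322.  12.]
lidded_dish 0.43 [297. 198.] [592. 205.  12.]
```

View pics/side.png

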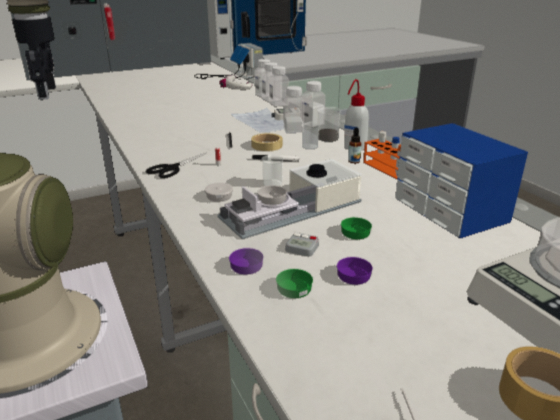

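View pics/sc_crop.png

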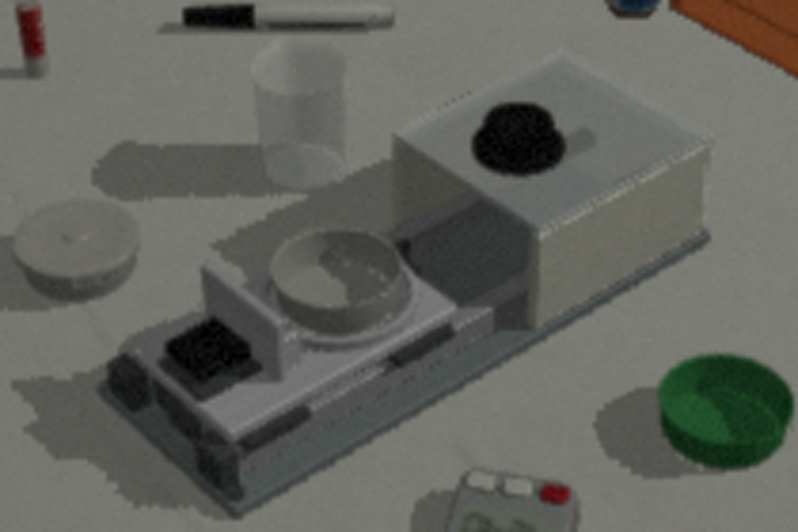

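The crop shows the bay roof corners at (393,137), (562,52), (712,145) and (537,232), and the button centre at about (208,350). I'll fit the stage pose to these.

```bash
python3 - <<'E'
from h import *
from scipy.optimize import least_squares
c=camera("scene")
obs=[((30,56,73),(393,137)),((155,56,73),(562,52)),((155,-56,73),(712,145)),((30,-56,73),(537,232)),((-160,-58,4),(238,513)),((160,-58,4),(708,240)),((-160,58,4),(100,388)),((68,0,91),(517,125))]
def W(p,q):
    a=np.cos(p[2]),np.sin(p[2]); return [p[0]+a[0]*q[0]-a[1]*q[1],p[1]+a[1]*q[0]+a[0]*q[1],q[2]]
pix=lambda k:np.array([180+(k[0]+.5)/3.8-.5,120+(k[1]+.5)/3.8-.5])
def f(p): return np.ravel([np.array(proj(c,W(p,q)))-pix(k) for q,k in obs])
r=least_squares(f,[580,175,0]); p=r.x
print(p,np.round(r.fun.reshape(-1,2),1).tolist())
b=at_z(c,pix((208,347)),54); print("button",b)
d=b[:2]-p[:2];R=np.array([[np.cos(p[2]),np.sin(p[2])],[-np.sin(p[2]),np.cos(p[2])]]);print("stage frame",R@d)
n=at_z(c,pix((341,265)),59);print("dish rim",R@(n[:2]-p[:2]))
E
```

```text
[5.63074649e+02 1.82247683e+02 9.19945695e-02] [[-0.7, -1.0], [0.6, -0.8], [0.9, -2.5], [0.5, -0.0], [-1.2, 1.8], [1.3, -0.1], [-1.6, 0.8], [0.4, -0.6]]
button [434.68839397 168.73196245  54.        ]
stage frame [-129.08499112   -1.66438337]
dish rim [-47.62277409   0.77808265]
```

```bash
python3 - <<'E'
from h import *
print(observe()["eef_rot"])
gripper_to(0.0)
yaw=0.092; b=np.array([435.5,169.8])
for y in (yaw,yaw+np.pi,yaw-np.pi):
    q=ik([*b,150],[np.pi,0,y]); q2=ik([*(b+120*np.array([np.cos(yaw),np.sin(yaw)])),47],[np.pi,0,y]); print(y,q,q2)
y=min((yaw,yaw-np.pi),key=lambda y:abs(ik([*b,150],[np.pi,0,y])[5]))
move_pose([*b,150],[np.pi,0,y]); movel([*b,75],velocity=100)
o=observe();print(o["t"],o["eef_pos"],o["eef_rot"],o["contact_force"])
w=camera("wrist");s=camera("scene");d=camera("side")
cv2.imwrite("pics/m.png",np.hstack([cv2.resize(s["image"][130:270,180:320],(400,400),interpolation=2),cv2.resize(d["image"][120:260,180:320],(400,400),interpolation=2)]))
cv2.imwrite("pics/w.png",w["image"])
E
```

```text
[ 3.14154947e+00 -3.63881696e-05  2.90980424e+00]
0.092 [ 1.20318612e-01  2.27647271e-01  1.72856327e+00 -4.44089210e-16
  1.18538211e+00  1.59911494e+00] [ 1.14382027e-01  5.86791519e-01  1.48911481e+00 -4.44089210e-16
  1.06568632e+00  1.59317835e+00]
3.233592653589793 [ 0.12031861  0.22764727  1.72856327  0.          1.18538211 -1.54247771] [ 0.11438203  0.58679152  1.48911481  0.          1.06568632 -1.5484143 ]
-3.049592653589793 [ 0.12031861  0.22764727  1.72856327  0.          1.18538211 -1.54247771] [ 0.11438203  0.58679152  1.48911481  0.          1.06568632 -1.5484143 ]
4.475 [435.86941206 169.93445543  75.51654189] [ 3.14154020e+00  1.08429224e-03 -3.04946763e+00] [ 0.09795322 -0.58839474  0.05069025]
```

View pics/m.png

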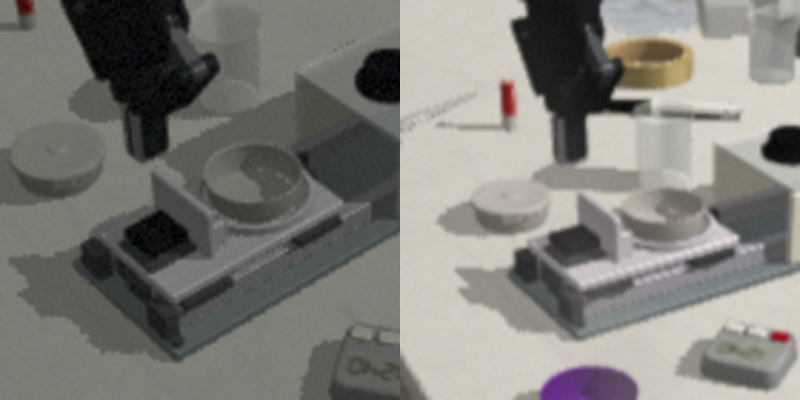

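View pics/w.png

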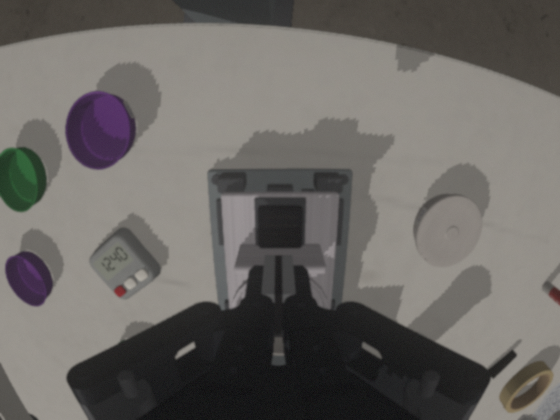

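The fingertip shows higher or farther away than expected: scene (232,186), side (239.5,176). I'll triangulate the fingertip and the button from both views.

```bash
python3 - <<'E'
from h import *
s=camera("scene");d=camera("side");w=camera("wrist")
t=observe()["eef_pos"];print(t,[np.round(proj(c,t),1) for c in(s,d)])
def tri(a,b):
    A=[];B=[]
    for c,p in((s,a),(d,b)):
        o,v=ray(c,p);v/=np.linalg.norm(v);P=np.eye(3)-np.outer(v,v);A.append(P);B.append(P@o)
    A=np.vstack(A);B=np.hstack(B);x=np.linalg.lstsq(A,B,rcond=None)[0];return x,np.linalg.norm(A@x-B)
k=.35
S=lambda x,y:(180+x*k,130+y*k);D=lambda x,y:(180+(x-400)*k,120+y*k)
print("tip",tri(S(148,158),D(570,160)))
print("button",tri(S(157,236),D(574,240)))
print("plate top left",tri(S(153,172),D(581,197)))
print("plate top right",tri(S(212,210),D(618,222)))
# wrist fisheye
f=210/np.tan(np.radians(w["fovy"])/2);R=Rotation.from_euler("xyz",w["rotation"]).as_matrix()
for px,z in(((280,222),54),((233,175),4),((278,267),75)):
    u=np.array([px[0]-w["cx"],px[1]-w["cy"]]);r=np.hypot(*u);th=r/f
    v=R@np.array([np.sin(th)*u[0]/r,-np.sin(th)*u[1]/r,-np.cos(th)]);o=np.array(w["xyz"]);print(o+v*(z-o[2])/v[2])
E
```

```text
[435.63707689 169.80895182  75.28145912] [array([233.6, 201.1]), array([240.1, 193. ])]
tip (array([431.1758857 , 160.01626471, 118.73383897]), np.float64(1.0807777850874973))
button (array([435.5585789 , 168.42940782,  50.01957383]), np.float64(0.27778388400916487))
plate top left (array([460.20912315, 213.03476353,  60.89758145]), np.float64(0.9297957066441049))
plate top right (array([466.83087877, 154.85288727,  64.29043472]), np.float64(1.4959842202568852))
[432.1339286  170.50829618  54.        ]
[414.6093381  131.47296642   4.        ]
[454.69116975 171.25754027  75.        ]
```

```bash
python3 - <<'E'
from h import *
o=observe();print(o["t"],o["gripper_width"],o["eef_pos"],o["contact_force"])
w=camera("wrist");f=210/np.tan(np.radians(w["fovy"])/2);R=Rotation.from_euler("xyz",w["rotation"]).as_matrix()
print(w["xyz"],w["rotation"])
v=R.T@(np.array(o["eef_pos"])-w["xyz"]);th=np.arctan2(np.hypot(*v[:2]),-v[2]);n=v[:2]/np.hypot(*v[:2]);print("tcp px",w["cx"]+f*th*n[0],w["cy"]-f*th*n[1])
movel([433.5,169.5,75],velocity=20)
print(movel([433.5,169.5,51],velocity=15,stop_force=2))
o=observe();print(o["eef_pos"],o["contact_force"])
s=camera("scene");d=camera("side")
cv2.imwrite("pics/m2.png",np.hstack([cv2.resize(s["image"][130:270,180:320],(400,400),interpolation=2),cv2.resize(d["image"][120:260,180:320],(400,400),interpolation=2)]))
E
```

```text
4.775 0.000950136780675448 [435.63707689 169.80895182  75.28145912] [-0.44279265  0.34897446  0.76308463]
[355.96029561 162.16112405 256.26366801] [-3.18387717e-01  1.39250784e-05  1.66289028e+00]
tcp px 278.52008964875085 239.78904603332415
False
[433.53543961 169.5079225   51.06318798] [-0.12854833 -0.0300846   0.2365839 ]
```

View pics/m2.png

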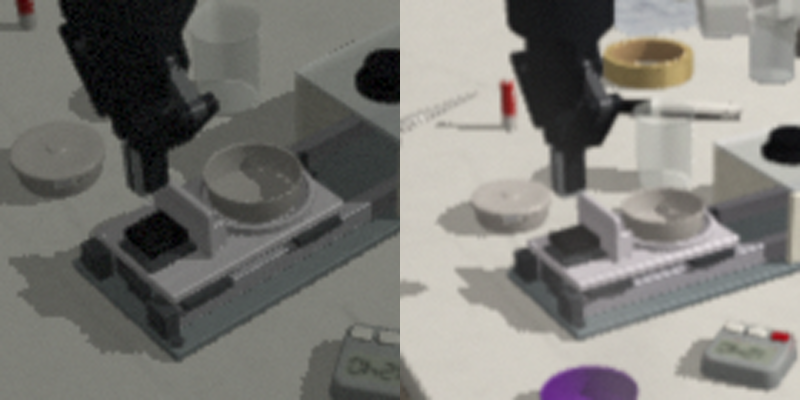

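The picture shows the fingertips still about 30 mm above the button, at (148,190) in the left crop and (570,193) in the right. There was no contact at TCP z=51, so the physical tip is above the reported TCP. I'll look closer with all three cameras.

```bash
python3 - <<'E'
from h import *
s=camera("scene");d=camera("side");w=camera("wrist")
cr=lambda c,x,y:cv2.resize(cv2.convertScaleAbs(c["image"][y:y+75,x:x+100],alpha=2.2,beta=10),(400,300),interpolation=2)
e=np.vstack([np.hstack([cr(s,185,165),cr(d,190,150)]),np.hstack([cr(w,230,190),cr(w,230,240)])])
cv2.imwrite("pics/z.png",e)
t=observe()["eef_pos"]
for c,x,y in((s,185,165),(d,190,150)): print("tcp crop px",(np.array(proj(c,t))-[x,y])*4)
E
```

```text
tcp crop px [194.84389681 188.94351998]
tcp crop px [198.83889429 214.37526875]
```

View pics/z.png

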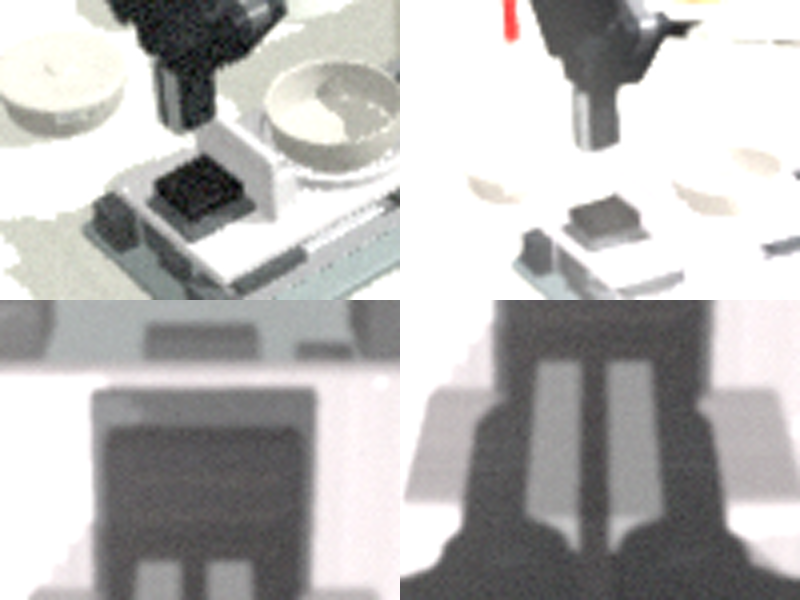

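```bash
python3 - <<'E'
from h import *
from scipy.optimize import least_squares
s=camera("scene");d=camera("side");w=camera("wrist");t=np.array(observe()["eef_pos"])
f=210/np.tan(np.radians(w["fovy"])/2);R=Rotation.from_euler("xyz",w["rotation"]).as_matrix()
def pw(p):
    v=R.T@(p-np.array(w["xyz"]));h=np.hypot(*v[:2]);th=np.arctan2(h,-v[2]);return [w["cx"]+f*th*v[0]/h,w["cy"]-f*th*v[1]/h]
S=lambda x,y:np.array([185+x/4,165+y/4]);D=lambda x,y:np.array([190+(x-400)/4,150+y/4])
print("wrist",w["xyz"],f,"tcp",pw(t),"button pred",pw(np.array([435,169.5,54])))
for hx in(0,7,11):
    g=lambda p:np.r_[proj(s,p)-S(188,123),proj(d,p)-D(597,143),np.array(pw(p-[hx,0,0]))-[278.7,255]]
    r=least_squares(g,t);print(hx,r.x-t,np.round(r.fun,1))
# button: top face centre in three views
g=lambda p:np.r_[proj(s,p)-S(199,183),proj(d,p)-D(605,213),np.array(pw(p))-[281,225]]
r=least_squares(g,t);print("button (wrist rough)",r.x,np.round(r.fun,1))
E
```

```text
wrist [353.91729069 161.85397869 232.04288893] 325.19226210127806 tcp [np.float64(278.5330151353321), np.float64(239.8158678402553)] button pred [np.float64(278.3117276045388), np.float64(244.0719558116139)]
0 [-6.97571514 -0.80829159 37.06752147] [-3.3  2.  -3.2  2.8 -0.4  2.1]
7 [-1.98660446 -0.88051702 39.35996221] [-0.8 -0.1 -1.   1.3 -0.1  0.5]
11 [ 0.92543766 -0.91164518 40.6003851 ] [ 0.6 -1.3  0.3  0.5 -0.  -0.4]
button (wrist rough) [426.69759072 169.96421499  49.02325523] [-4.4  3.7 -4.6  1.8 -0.7  3.3]
```

All three views agree that the tip sits about 35 mm above the reported TCP, with xy fine. I'll keep descending under force guard.

```bash
python3 - <<'E'
from h import *
movel([434,169.5,32],velocity=25,stop_force=3)
o=observe();print(o["t"],o["eef_pos"],o["contact_force"])
if o["eef_pos"][2]<34:
    print(movel([434,169.5,10],velocity=12,stop_force=1.5))
o=observe();print(o["t"],o["eef_pos"],o["contact_force"],o["ft_torque"])
s=camera("scene");d=camera("side");w=camera("wrist")
cr=lambda c,x,y:cv2.resize(cv2.convertScaleAbs(c["image"][y:y+75,x:x+100],alpha=1.7,beta=10),(400,300),interpolation=2)
cv2.imwrite("pics/z2.png",np.vstack([np.hstack([cr(s,185,165),cr(d,190,150)]),np.hstack([cr(w,230,190),cr(w,230,240)])]))
E
```

```text
8.1333 [434.08883743 169.51946121  32.09870263] [-0.1701768  -0.08988756  0.46611147]
True
9.4167 [433.97172638 169.49117548  14.93781332] [0.19437617 0.17730678 1.88880078] [-0.02481145 -0.11699704 -0.04692229]
```

View pics/z2.png

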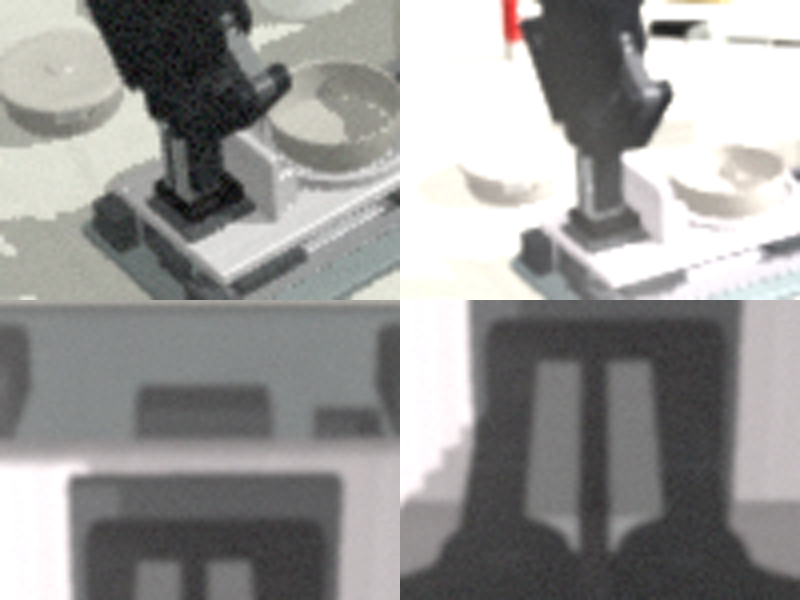

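Contact at TCP z≈14.9. The picture shows the tip centred on the cap with the plate clear. Next: press, slide, release.

```bash
python3 - <<'E'
from h import *
P=lambda l:(lambda o:print(l,round(o["t"],2),np.round(o["eef_pos"],1),np.round(o["contact_force"],1)))(observe())
r=movel([434,169.5,7.8],velocity=12,stop_force=6); print(r); sleep(.1); P("press")
o=observe(); z=o["eef_pos"][2]
if z<10.5 and o["contact_force"][2]>3.5:
    yaw=.092; u=np.array([np.cos(yaw),np.sin(yaw)]); a=np.array([434,169.5])
    z=min(z,8.5)
    print(movel([*(a+12*u),z],velocity=25,stop_force=12)); P("12")
    if not _ if (_:=False) else True:
        print(movel([*(a+132*u),z],velocity=40,stop_force=12)); P("end")
    d=camera("side"); s=camera("scene")
    cv2.imwrite("pics/e.png",np.hstack([cv2.resize(s["image"][110:270,180:380],(400,320)),cv2.resize(d["image"][110:270,180:380],(400,320))]))
E
```

```text
True
press 10.26 [434.  169.5   8.1] [-1.4 -0.1  4.9]
False
12 10.88 [446.  170.6   8.1] [ 1.  -0.5  5. ]
True
end 13.32 [555.  180.9   8.1] [-1.3 -0.9  5.3]
```

View pics/e.png

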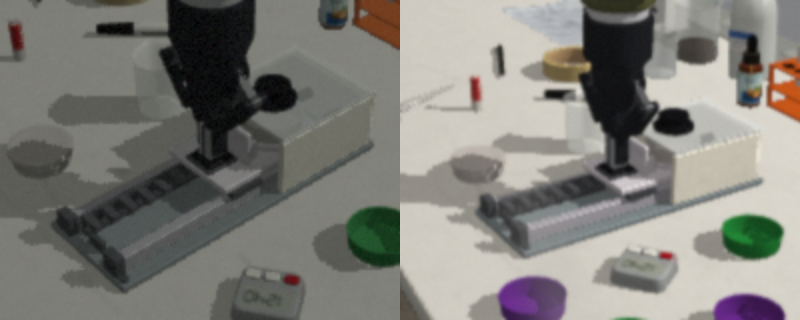

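The carriage is in the bay, the tip is still on the button and the bystanders haven't moved. One firmer nudge will make sure it is at the end stop, then I'll release.

```bash
python3 - <<'E'
from h import *
P=lambda l:(lambda o:print(l,round(o["t"],2),np.round(o["eef_pos"],1),np.round(o["contact_force"],1)))(observe())
u=np.array([np.cos(.092),np.sin(.092)]); e=np.array([555,180.9])
print(movel([*(e+8*u),8.0],velocity=15,stop_force=20)); P("nudge"); sleep(.15); P("hold")
p=np.array(observe()["eef_pos"])
movel([*p[:2],30],velocity=40); P("up")
movel([*(p[:2]-10*u),90],velocity=100); movel([*(p[:2]-10*u),200],velocity=150)
move_pose([380,165,260],[np.pi,0,.092-np.pi]); sleep(.3); P("away")
d=camera("side"); s=camera("scene")
cv2.imwrite("pics/f.png",np.hstack([cv2.resize(s["image"][110:270,180:380],(400,320)),cv2.resize(d["image"][110:270,180:380],(400,320))]))
E
```

```text
False
nudge 14.07 [561.3 181.6   7.9] [-8.  -1.1 12.2]
hold 14.22 [561.3 181.6   7.9] [-7.  -0.9 10. ]
up 14.93 [561.2 181.6  29.8] [ 0.5 -0.3 -0.2]
away 17.62 [380.4 165.  259.5] [-0.7  0.5  1.4]
```

View pics/f.png

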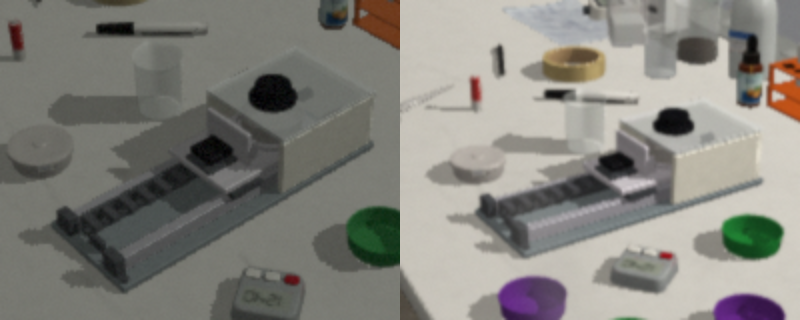

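The carriage is deep in the bay, the button cap is up at (212,151), the thumb plate is near the bay mouth and the bystanders are in place. A numeric check of the button position before handing in:

```bash
python3 - <<'E'
from h import *
s=camera("scene")
im=s["image"][168:200,268:305].max(2); m=(im<45).astype(np.uint8)
n,l,st,ce=cv2.connectedComponentsWithStats(m); i=1+st[1:,4].argmax(); print(st[i],ce[i])
c0=cv2.imread("pics/scene.png")[195:230,215:255].max(2);n,l,s0,e0=cv2.connectedComponentsWithStats((c0<45).astype(np.uint8));j=1+s0[1:,4].argmax();print(s0[j],e0[j])
a=at_z(s,ce[i]+[268,168],52);b=at_z(s,e0[j]+[215,195],52);print(b,a,np.linalg.norm(a-b))
d=camera("side");print([(r["confidence"],at_z(d,r["location"],54)) for r in spot_in("side","button_top")[:2]])
E
```

```text
[  5   9  26  20 278] [17.33453237 18.23381295]
[  7   8  27  22 315] [19.39047619 18.25714286]
[432.60434019 165.40029966  52.        ] [549.95906881 176.60869507  52.        ] 117.88876306136254
[]
```

```bash
python3 -c "
from cell import *
print(sign_off())"
```

```text
the job is handed in; nothing more can be done
None
```

I pressed the button, slid the carriage to the end stop with it held down, and let it spring back up before handing the job in. The last pictures show the cap raised and the carriage about 118 mm along (give or take 2 mm), with the bystanders in place; the dish is under the bay roof, so I couldn't see it at the end, and the hand-in returned no verdict.

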